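Put the heel block away, then ease the sagging bolt open and hold the gate ajar

ROBOT

A 6-joint arm with a two-finger parallel gripper is mounted at the origin on the work surface. World frame = base frame: x ahead of the robot, y to its left, z up, the work surface at z = 0. Lengths are in m, angles in degrees, forces in N, time in s.
With the tool pointing down it reaches from about 0.375 to 0.9 m from the base axis. Payload 3.1 kg.
Tool frame: the origin (TCP) lies between the finger pads; the fingertips stand 11 mm ahead of it and the grasp point (between the pads) lies 8 mm behind it; z points along the fingers, y is the line along which they close (so a half turn about z gives the same grasp; the last joint's range is limited). The gripper opens to 87 mm and grips with 3 to 60 N. Pads are 19 mm wide; open, the fingers measure 117 mm over their backs; the gripper's body (75 mm by 190 mm) begins 51 mm behind the grasp point.
Start: joints at [-74.914, 30.224, 82.088, -0, 67.689, -10.227], TCP at [0.267, -0.565, 0.234] pointing down, gripper open.
Joint ranges: [-176.69, 176.69], [-43.24, 126.21], [12.49, 139.97], [-82, 262], [0, 151.66], [-163.58, 163.58]. Speed limits (degrees/s): [159.86, 159.86, 180, 180, 180, 180].

INTERFACE

Orientations are given as a 3x3 rotation matrix whose columns are the frame's x, y, z axes.
In Python, from rig import bot, viewer, workorder, nets gives the robot as it stands. The module is installed in compiled form; this text tells all that it offers.
- The arm moves only by the tool move_arm, never from a script. Its argument "increments" is a list of rows, each a list of 7 numbers: the shift along the tool's x, y, z normalised to -1 to 1, where 1 is 0.3 m, then the turn, a rotation vector about the tool's x, y, z normalised to -1 to 1, where 1 is pi rad, then the opening, from 0 (shut) to 1 (fully open). In form: [[tx, ty, tz, wx, wy, wz, grip], ...]. A call has 1 to 10 rows; each row is the pose to reach, as a shift and turn from the pose commanded when the call began, along the tool's axes at that moment, turning the shorter way round; what a row does not reach only later rows make up. A row lasts 1/12 s, in which the tool goes at most 41.7 mm and 7.16 degrees, less where a joint would pass 70% of its speed; a pose out of reach is approached as far as the arm can. A call with a number of a shift or a turn outside -1 to 1 is refused whole. A call with a gripper value outside its range is refused whole. The fingers move at their own pace and stop on an object; the grip force is fixed at half the most. Time passes only in rows, so rows that repeat a pose let the fingers close. It gives the time, the measured TCP pose, the force, the opening and the grip force at its end, in the units of the state.
- bot.read_state(): the state, without advancing time (a new reading comes with each control period).
- viewer.capture(name): name is "side" or "top" or "wrist"; returns a dict with "image" (384x512x3 uint8, blue, green, red), "K" (3x3 intrinsics, pixels), "eye" and "orientation" of the camera in the world. Camera axes: x right, y up, looking along -z (the intrinsics and any distortion apply to the point x, -y, -z); pixel columns grow to the right and rows downward; lengths in m; the calibration is good to about 2 mm. A picture is of the moment at which its call begins. There is no depth.
- workorder.hand_in(): hands the job in; it is judged then, once.
Trained networks look in the newest picture that a camera, given by its name, has taken for a name from the list of things; names that differ only in an ending like _2 or _b are one class to them, and where a whole thing is asked for, a point or a joint stands for the part that bears it (a point fixed in the world has none). Each returns a list of dicts, best first, with "conf" (0 to 1); they miss things now and then, are a little off and sometimes report something else, mostly with a low value. They report only what shows in the picture. A call takes as long as a camera call. They do not tell look-alikes from the thing itself.
- nets.find_in(camera, thing): "location" ([column, row] in pixels, amid what is visible of it).
The state is a dict: "time_s": time; "joint_positions": joint angles; "qvel": joint speeds; "tau": joint torques, N m; "position": TCP position; "tcp_rot": TCP orientation; "force": force on the tool from outside, world axes, zero at the start; "moment": the same for the moment, N m; "opening": opening from 0.0 (shut) to 1.0 (fully open); "grasp_force": force on a finger pad.
Only numpy, scipy, OpenCV 4.12 (cv2) and the standard library are available. Lean on these libraries where they do the work, as an engineer would, in place of code of your own. Each camera call takes 0.05 s, during which the arm holds its last target. There are 200 camera calls.

TASK

The heel-height block standing in front of the dust pen's gate is in the way: first put it back, upright and fully down, in the rack slot made for its thickness, and let go of it. Then take the gate's bolt knob, lift the sagging bolt so that its nose clears the bent-up lip of the keeper while you draw it back, without forcing it, pull the gate towards the robot until its free edge stands about 10 cm open, and finish while holding it steady there, since it swings shut by itself. Leave the other block, the bowl and the cup where they are.

Things in the scene. Friction and masses are not known exactly. Their poses are not given: they have to be found in the camera images.
- block: the stray heel-height block: plain pale wood, 50 long (own x) x 26 thick (own y) x 70 mm tall (z), about 0.07 kg, standing loose on the bench 95 to 150 mm in front of the gate. Origin at the centre of its underside.
- slot_mid: the slot made for this block: one of three plywood pockets in a row on the rack board at the right (-y) of the bench; their order changes. Outside 72 (own x, along the row) x 64 x 31 mm high; its opening is 55 (own x) x 30 mm (own y), 25 mm deep. Origin: centre of its underside, 8 mm above the bench. The slot's floor is 6 mm above the origin. The block's long side goes along the slot's x.
- slot_small: pocket of the same outside size with a 55 x 22 mm opening; holds the 18 mm thick block. Origin as for slot_mid.
- slot_large: pocket of the same outside size with a 55 x 38 mm opening, empty, to be left empty. Origin as for slot_mid.
- pen: the low fixed plywood dust pen. Origin on the bench at the middle of the closed gate's line; own x points away from the robot into the pen (the gate opens towards -x), own y along the closed gate towards the hinge post. The closed gate spans own y -130 to +170 mm, 22 mm thick about own x = 0, its top 125 mm above the bench. Wire guides over the bolt on the gate rise to 160 mm.
- keeper_lip (a point): middle of the top edge of the keeper's bent-up lip, 126 mm above the bench; the lip runs along the pen's x, 5 mm thick, and stands between the gate and the bolt's hooked nose.
- gate_hinge (a point): a point on the gate's vertical hinge axis, at the height of the gate's top (125 mm).
- gate_free_edge (a point): middle of the top of the gate's free edge, 300 mm from the hinge axis; with the gate shut it is at the pen's own y = -130 mm.
- gate (a joint): angle of the gate, rad: 0 shut, grows as its free edge swings towards the robot, up to 1.3. A light spring shuts it (about 0.4 N m when ajar, some 2 N at the knob) whenever it is let go. 0.34 rad is 10 cm at the free edge.
- bolt_knob (a point): centre of the top of the bolt's knob: an upright plain steel cylinder 18 mm across, its top about 199 mm above the bench and the upper 37 mm of it clear above the wire guides. 245 mm from the hinge axis when bolted, 195 mm when fully drawn. Room all round it for fingers from above.
- bolt_nose (a point): middle of the underside of the bolt's hooked nose, 112 mm above the bench at rest, so it hangs 14 mm below the lip's top, behind it. The bolt cannot be drawn or the gate opened until it is up over the lip and out of the keeper.
- bolt_slide (a joint): draw of the bolt along the gate towards the hinge, m: 0 to 0.005 when bolted, 0.05 fully drawn; the nose is out past the lip from about 0.025 on. It moves with about 1.2 N of friction and stays where it is left.
- bolt (a joint): lift of the bolt, rad: 0 sagging (at rest), 0.14 lifted to its stop. It tips about a point 125 mm behind the knob (towards the hinge), so the nose (219 mm from that point) rises 1.75 times as much as the knob: the nose needs 14 mm, so the knob 8 mm; the knob can rise at most 17 mm. The bolt weighs about 0.18 kg and drops when let go.
- block_small: bystander: a like block, 50 x 18 x 70 mm, standing in its own slot. Origin at the centre of its underside.
- bowl: bystander: black mixing bowl, 110 mm across, 60 mm high, on the bench at the left. Origin under its centre.
- cup: bystander: white measuring cup, 70 mm across, 80 mm high, on the bench at the left. Origin under its centre.
- keeper: the steel keeper itself, on its post at the pen's own y -147 to -192 mm: open on top, two upright cheeks rise to 165 mm above the bench and hold the bolt sideways (6 mm play each side). Its origin coincides with the pen's origin.
Mind the look-alikes: they are no part of the job. Leave any black or yellow look-alike of the block alone.

How it is judged:
By the outcome, as a careful person would: the job done as asked, in the order asked, and still so for the second after the job is handed in, while the arm keeps its last pose, push and grip.
It also fails if it takes over 53 s, if anything falls off the work surface, if the arm or the gripper's body presses on something with over 40 N, if the wrist force passes 120 N, or if a joint passes its speed limit or range.

## Working session

There is one attempt and no reset: what is moved stays moved. The work goes in short steps, Python scripts to look and compute and a tool call to move; the robot and the scene stay as the last step left them, time stands still between calls to the robot, and variables do not carry over. Pictures are saved under pics/ and viewed, at most 13 in all, crops included, and the job is handed in when it is done.

Besides the shell and the picture viewer there is one more tool, called after "Call:" as name([rows], argument=value, ...), one row to a line, values as JSON. move_arm: Moves the arm, as the interface text tells. Its arguments: {"type":"object","properties":{"increments":{"type":"array"}},"required":["increments"]}

```bash
mkdir -p pics; cat > h.py <<'E'
import numpy as np, cv2
from rig import bot, viewer, workorder, nets
def cap(n,f=None):
    c=viewer.capture(n)
    if f: cv2.imwrite('pics/'+f,c['image'])
    return c
def proj(c,P):
    P=np.atleast_2d(P); q=(P-np.array(c['eye']))@np.array(c['orientation']); q=q*[1,-1,-1]
    u=q@np.array(c['K']).T; return u[:,:2]/u[:,2:]
def ray(c,px):
    d=np.linalg.inv(np.array(c['K']))@[px[0],px[1],1]; return np.array(c['orientation'])@(d*[1,-1,-1])
def atz(c,px,z):
    d=ray(c,px); e=np.array(c['eye']); return e+d*(z-e[2])/d[2]
E
python3 - <<'E'
from h import *
np.set_printoptions(precision=3,suppress=True)
c={n:cap(n,n+'0.png') for n in('side','top','wrist')}
for n in c: print(n,c[n]['eye'],np.array(c[n]['orientation']).tolist(),c[n]['K'],[k for k in c[n]])
H=dict(block=.035,slot_mid=.03,slot_small=.03,slot_large=.03,pen=.06,keeper_lip=.126,gate_hinge=.125,gate_free_edge=.125,bolt_knob=.199,bolt_nose=.112,block_small=.05,bowl=.03,cup=.04)
for t,z in H.items():
  for n in c:
    for r in nets.find_in(n,t)[:3]: print(t,n,np.round(r['location']),round(r['conf'],2),atz(c[n],r['location'],z)[:2])
s=bot.read_state();print(s['position'],s['tcp_rot'],s['opening'],s['time_s'])
a=np.hstack([c['side']['image'],c['top']['image']]); cv2.imwrite('pics/both.png',a)
E
```

```text
side [0.392 1.101 0.852] [[-0.9878825671215367, 0.10258188493148733, -0.11646883901398387], [-0.15348851281418352, -0.5344887169667314, 0.8311215842879712], [0.023006738392315092, 0.8389271531659708, 0.5437572267744009]] [[422.165   0.    258.689]
 [  0.    422.165 190.017]
 [  0.      0.      1.   ]] ['image', 'K', 'eye', 'orientation']
top [0.338 0.069 1.253] [[-0.013665756715572493, 0.9873964087458552, -0.1576755500677859], [-0.9998989426073052, -0.012876768494393339, 0.006024400877660719], [0.003918120235998591, 0.15774194378455555, 0.9874725958247582]] [[405.094   0.    252.127]
 [  0.    405.094 179.617]
 [  0.      0.      1.   ]] ['image', 'K', 'eye', 'orientation']
wrist [ 0.333 -0.535  0.384] [[0.42800540041949897, 0.871210505957335, 0.24042385805345098], [-0.9037752160805016, 0.41297051060251894, 0.11245317323817351], [-0.0013175774680242362, -0.2654196897034136, 0.9641320720250709]] [[290.278   0.    259.623]
 [  0.    290.278 193.539]
 [  0.      0.      1.   ]] ['image', 'K', 'eye', 'orientation']
block side [270. 230.] 0.89 [0.498 0.07 ]
block side [275. 252.] 0.69 [0.
[... 1225 characters left out ...]
 [0.617 0.014]
bolt_nose side [228. 185.] 0.47 [ 0.654 -0.043]
bolt_nose top [268. 135.] 0.7 [0.649 0.014]
block_small side [293. 163.] 0.63 [ 0.462 -0.343]
block_small side [226. 186.] 0.39 [ 0.683 -0.13 ]
block_small top [385. 196.] 0.62 [ 0.475 -0.335]
bowl side [224. 204.] 0.7 [ 0.671 -0.051]
bowl side [300. 297.] 0.56 [0.386 0.327]
bowl top [157. 231.] 0.82 [0.38  0.349]
bowl top [243. 146.] 0.41 [0.637 0.088]
cup side [248. 315.] 0.87 [0.507 0.416]
cup side [271. 174.] 0.72 [ 0.538 -0.258]
cup side [292. 161.] 0.54 [ 0.467 -0.378]
cup top [127. 185.] 0.85 [0.519 0.441]
[ 0.267 -0.565  0.234] [[ 0.904  0.428 -0.   ]
 [ 0.428 -0.904  0.   ]
 [-0.    -0.    -1.   ]] 1.0000034187740166 2.1
```

View pics/top0.png

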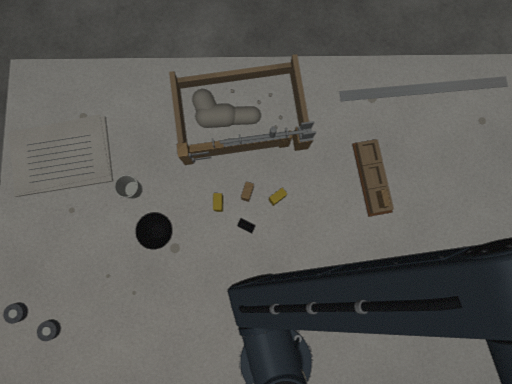

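View pics/side0.png

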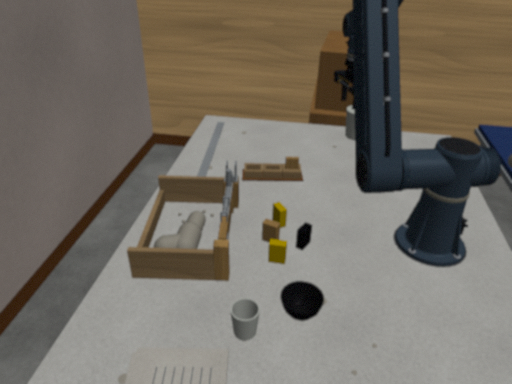

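The real block is the pale wooden one: top (247,191), side (271,230). Its look-alikes are yellow at top (218,201) and (278,196), and black at top (246,225). The rack is at (372,178), the knob near (273,131), and the hinge post on the left at (185,152). I'll move to look at the block and gate up close.

```bash
cat >> h.py <<'E'
from scipy.spatial.transform import Rotation as Ro
def Rd(yaw):  # tool down, tool x at yaw (deg)
    a=np.radians(yaw); x=np.array([np.cos(a),np.sin(a),0]); z=np.array([0,0,-1.]); return np.stack([x,np.cross(z,x),z],1)
def rows(targets,start=None):
    s=bot.read_state(); p0,R0=(np.array(s['position']),np.array(s['tcp_rot'])) if start is None else start
    for p,yaw in targets:
        R=Rd(yaw); t=R0.T@(np.array(p)-p0)/.3; w=Ro.from_matrix(R0.T@R).as_rotvec()/np.pi
        print(np.round(np.r_[t,w],4).tolist())
E
python3 - <<'E'
from h import *
print(bot.read_state()['position'])
a=([.36,-.28,.32],10);rows([a]);rows([([.41,-.0,.32],0),([.41,.07,.32],0)],(np.array(a[0]),Rd(a[1])))
E
```

```text
[ 0.26722019 -0.56494234  0.23353057]
[0.6857, -0.7264, -0.2882, -0.0, 0.0, 0.0851]
[0.3262, -0.8902, 0.0, 0.0, 0.0, 0.0556]
[0.3667, -1.12, 0.0, 0.0, 0.0, 0.0556]
```

Call:
move_arm([
  [0.6857, -0.7264, -0.2882, 0, 0, 0.0851, 1],
  [0.6857, -0.7264, -0.2882, 0, 0, 0.0851, 1],
  [0.6857, -0.7264, -0.2882, 0, 0, 0.0851, 1],
  [0.6857, -0.7264, -0.2882, 0, 0, 0.0851, 1],
  [0.6857, -0.7264, -0.2882, 0, 0, 0.0851, 1],
  [0.6857, -0.7264, -0.2882, 0, 0, 0.0851, 1],
  [0.6857, -0.7264, -0.2882, 0, 0, 0.0851, 1],
  [0.6857, -0.7264, -0.2882, 0, 0, 0.0851, 1],
  [0.6857, -0.7264, -0.2882, 0, 0, 0.0851, 1],
])

```text
time_s: 2.85
position: [0.3609, -0.2762, 0.3216]
tcp_rot: [[0.984, 0.178, 0.002], [0.178, -0.984, -0.0], [0.002, 0.001, -1.0]]
force: [-0.5, 0.2, 0.7]
opening: 1.004
grasp_force: 0.0
```

Call:
move_arm([
  [0.34, -0.98, 0, 0, 0, 0.0556, 0.6],
  [0.34, -0.98, 0, 0, 0, 0.0556, 0.6],
  [0.34, -0.98, 0, 0, 0, 0.0556, 0.6],
  [0.34, -0.98, 0, 0, 0, 0.0556, 0.6],
  [0.34, -0.98, 0, 0, 0, 0.0556, 0.6],
  [0.34, -0.98, 0, 0, 0, 0.0556, 0.6],
  [0.34, -0.98, 0, 0, 0, 0.0556, 0.6],
  [0.34, -0.98, 0, 0, 0, 0.0556, 0.6],
  [0.34, -0.98, 0, 0, 0, 0.0556, 0.6],
])

```text
time_s: 3.6
position: [0.4098, 0.0302, 0.3199]
tcp_rot: [[1.0, 0.005, 0.0], [0.005, -1.0, 0.001], [0.0, -0.001, -1.0]]
force: [0.0, 0.6, -0.4]
opening: 0.603
grasp_force: 0.0
```

```bash
python3 - <<'E'
from h import *
np.set_printoptions(precision=4,suppress=True)
c={n:cap(n) for n in('wrist','top','side')}
cv2.imwrite('pics/w1.png',c['wrist']['image'])
t=c['top']['image'][100:240,150:410]; cv2.imwrite('pics/t1.png',cv2.resize(t,None,fx=3,fy=3,interpolation=cv2.INTER_CUBIC))
H=dict(block=.07,bolt_knob=.199,gate_free_edge=.125,gate_hinge=.125,keeper_lip=.126)
for t,z in H.items():
  for n in c:
    for r in nets.find_in(n,t)[:3]: print(t,n,np.round(r['location']),round(r['conf'],2),atz(c[n],r['location'],z)[:2])
s=bot.read_state();print(s['position'],s['tcp_rot'],s['opening'],s['time_s'])
E
```

```text
block wrist [228. 176.] 0.88 [0.3979 0.0743]
block wrist [225. 105.] 0.86 [0.4936 0.076 ]
block wrist [294. 116.] 0.74 [ 0.4803 -0.0162]
block top [219. 201.] 0.76 [0.4631 0.1599]
block side [305. 234.] 0.85 [0.3903 0.1167]
block side [270. 228.] 0.77 [0.4932 0.1049]
block side [275. 248.] 0.63 [0.4682 0.1935]
bolt_knob top [274. 135.] 0.58 [0.6252 0.0022]
gate_free_edge top [243. 142.] 0.97 [0.6279 0.0875]
gate_free_edge side [227. 207.] 0.69 [0.6271 0.0991]
gate_hinge top [229. 117.] 0.92 [0.7009 0.1267]
gate_hinge side [185. 239.] 0.7 [0.7048 0.2654]
keeper_lip wrist [106.  11.] 0.77 [0.5863 0.1912]
keeper_lip wrist [508. 127.] 0.29 [ 0.4693 -0.2581]
keeper_lip top [230. 118.] 0.82 [0.6972 0.1232]
keeper_lip side [188. 240.] 0.9 [0.6953 0.2682]
keeper_lip side [290. 163.] 0.61 [ 0.4671 -0.2024]
[0.4094 0.0273 0.32  ] [[ 1.     -0.0001  0.    ]
 [-0.0001 -1.     -0.    ]
 [ 0.      0.     -1.    ]] 0.6021312891424682 4.5
```

View pics/w1.png

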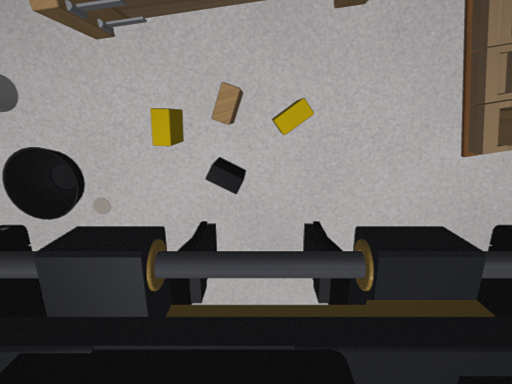

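View pics/t1.png

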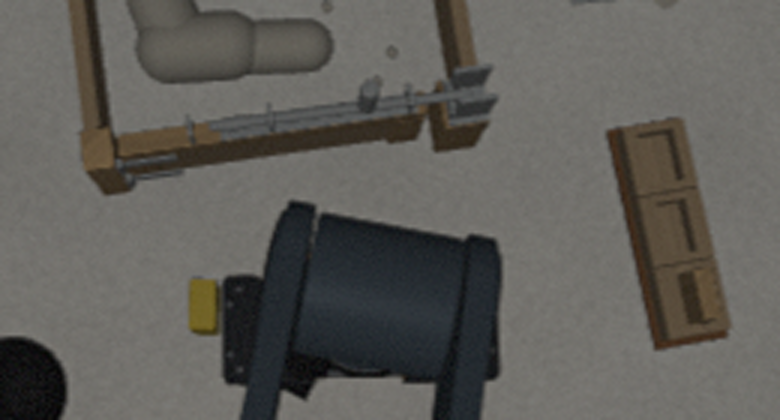

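The wrist picture shows the pale block at (227,103), its long axis tilted a little clockwise. The yellow blocks are at (166,127) and (293,117), the black one at (226,175). In the top crop the rack slots, far to near, are large, mid and small (with its block). I'll fit the block's pose to its silhouette.

```bash
cat >> h.py <<'E'
from scipy.optimize import minimize
def fitbox(c,mask,x0,size,z0=0.):
    L,W,H=size
    def iou(v):
        a=v[2]; pts=[]
        for sx in(-1,1):
            for sy in(-1,1):
                for z in(z0,z0+H):
                    lx,ly=sx*L/2,sy*W/2
                    pts.append([v[0]+lx*np.cos(a)-ly*np.sin(a),v[1]+lx*np.sin(a)+ly*np.cos(a),z])
        h=cv2.convexHull((proj(c,pts)*16).astype(np.int32)); S=4
        m=np.zeros((mask.shape[0],mask.shape[1]),np.uint8); cv2.fillPoly(m,[h],255,cv2.LINE_AA,4)
        m=m/255.; return 1-np.minimum(m,mask).sum()/np.maximum(m,mask).sum()
    best=None
    for a in np.radians(np.arange(-90,90,15)):
        r=minimize(iou,[x0[0],x0[1],a],method='Nelder-Mead',options=dict(initial_simplex=[[x0[0],x0[1],a],[x0[0]+.01,x0[1],a],[x0[0],x0[1]+.01,a],[x0[0],x0[1],a+.2]],xatol=1e-5,fatol=1e-5))
        if best is None or r.fun<best.fun: best=r
    return best.x[0],best.x[1],np.degrees(best.x[2]),1-best.fun
E
python3 - <<'E'
from h import *
c=cap('wrist'); hsv=cv2.cvtColor(c['image'],cv2.COLOR_BGR2HSV); im=c['image'].astype(int)
m=((im[...,2]-im[...,0])>25).astype(np.uint8); n,l,s,ce=cv2.connectedComponentsWithStats(m)
i=l[103,227]; print(s[i],ce[i])
f=fitbox(c,(l==i).astype(float),[.488,.075],(.05,.026,.07)); print(f)
E
```

```text
[209  82  30  42 861] [223.5087108  103.05807201]
(np.float64(0.49555087800381703), np.float64(0.0752368353011112), np.float64(-18.634253810956476), np.float64(0.8568527363689266))
```

```bash
python3 - <<'E'
from h import *
rows([([.45,.09,.20],-18)])
E
```

```text
[0.1352, -0.209, 0.4, 0.0, 0.0, 0.1]
```

Call:
move_arm([
  [0.135, -0.209, 0.4, 0, 0, 0.1, 0.6],
  [0.135, -0.209, 0.4, 0, 0, 0.1, 0.6],
  [0.135, -0.209, 0.4, 0, 0, 0.1, 0.6],
  [0.135, -0.209, 0.4, 0, 0, 0.1, 0.6],
  [0.135, -0.209, 0.4, 0, 0, 0.1, 0.6],
  [0.135, -0.209, 0.4, 0, 0, 0.1, 0.6],
])

```text
time_s: 5.05
position: [0.4496, 0.0902, 0.1995]
tcp_rot: [[0.952, -0.308, -0.002], [-0.308, -0.952, -0.0], [-0.002, 0.001, -1.0]]
force: [0.1, -0.2, 0.4]
opening: 0.601
grasp_force: 0.0
```

```bash
python3 - <<'E'
from h import *
c=cap('wrist','w2.png'); im=c['image'].astype(int)
p=proj(c,[[.4955,.0752,.07]])[0].astype(int); print(p)
for th in(8,12,18,25):
    m=((im[...,2]-im[...,0])>th).astype(np.uint8); n,l,s,ce=cv2.connectedComponentsWithStats(m)
    i=l[p[1],p[0]]; print(th,s[i],ce[i])
    if s[i][4]<20000: print(fitbox(c,(l==i).astype(float),[.495,.075],(.05,.026,.07)))
print(bot.read_state()['position'])
E
```

```text
[258 140]
8 [ 245  113   28   54 1432] [258.03142458 138.87639665]
(np.float64(0.49565900235092447), np.float64(0.07537186345459898), np.float64(-18.660058061213615), np.float64(0.9220491608713))
12 [ 245  113   28   53 1422] [257.94303797 138.90154712]
(np.float64(0.4959857245644243), np.float64(0.07548614906621513), np.float64(-20.440762523001418), np.float64(0.917720427489589))
18 [ 245  113   27   53 1401] [257.85224839 139.1213419 ]
(np.float64(0.4959002112695726), np.float64(0.07591103161855733), np.float64(-18.707093790694856), np.float64(0.9034046943513026))
25 [ 245  114   27   52 1385] [257.85920578 139.28519856]
(np.float64(0.49591454100288046), np.float64(0.07617889935164646), np.float64(-20.96754460072756), np.float64(0.8941195266812401))
[0.45022314 0.08977137 0.20047841]
```

View pics/w2.png

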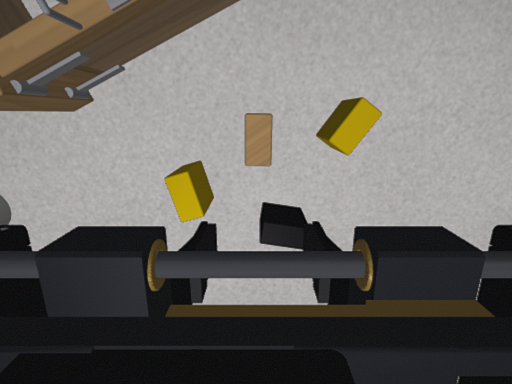

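The block's top face is at (258,139), clear and upright. Yaw is about -18.6° at (0.4958, 0.0755). I'll align above it, descend and grip.

```bash
python3 - <<'E'
from h import *
rows([([.4958,.0755,.12],-18.7),([.4958,.0755,.041],-18.7)])
E
```

```text
[0.1591, -0.0017, 0.2683, 0.0001, -0.0001, 0.0041]
[0.159, -0.0017, 0.5317, 0.0001, -0.0001, 0.0041]
```

Call:
move_arm([
  [0.159, -0.0017, 0.268, 0, 0, -0.004, 0.6],
  [0.159, -0.0017, 0.268, 0, 0, 0.004, 0.6],
  [0.159, -0.0017, 0.268, 0, 0, 0.004, 0.6],
  [0.159, -0.0017, 0.4, 0, 0, 0.004, 0.6],
  [0.159, -0.0017, 0.5, 0, 0, 0.004, 0.6],
  [0.159, -0.0017, 0.532, 0, 0, 0.004, 0.6],
  [0.159, -0.0017, 0.532, 0, 0, 0.004, 0.6],
  [0.159, -0.0017, 0.532, 0, 0, 0.004, 0.1],
  [0.159, -0.0017, 0.532, 0, 0, 0.004, 0.1],
  [0.159, -0.0017, 0.532, 0, 0, 0.004, 0.1],
])

```text
time_s: 5.93
position: [0.4969, 0.0756, 0.0426]
tcp_rot: [[0.947, -0.321, 0.004], [-0.321, -0.947, -0.0], [0.004, -0.001, -1.0]]
force: [0.7, -0.4, 0.4]
opening: 0.451
grasp_force: 0.0
```

Call:
move_arm([
  [0, 0, 0, 0, 0, 0, 0.1],
  [0, 0, 0, 0, 0, 0, 0.1],
  [0, 0, 0, 0, 0, 0, 0.1],
  [0, 0, 0, 0, 0, 0, 0.1],
])

```text
time_s: 6.27
position: [0.4962, 0.0757, 0.0416]
tcp_rot: [[0.947, -0.321, 0.002], [-0.321, -0.947, -0.0], [0.002, -0.001, -1.0]]
force: [-0.5, 0.4, 6.9]
opening: 0.297
grasp_force: 30.0
```

```bash
python3 - <<'E'
from h import *
a=([.496,.0,.25],-10);b=([.45,-.29,.27],13)
rows([a]);rows([b],(np.array(a[0]),Rd(a[1])))
E
```

```text
[0.0817, 0.2388, -0.6946, -0.0001, -0.0007, -0.0485]
[0.0169, 0.9786, -0.0667, 0.0, 0.0, -0.1278]
```

Call:
move_arm([
  [0, 0, -0.13, 0, 0, 0, 0.1],
  [0, 0, -0.26, 0, 0, 0, 0.1],
  [0, 0, -0.4, 0, 0, 0, 0.1],
  [0.03, 0.08, -0.5, 0, 0, -0.02, 0.1],
  [0.06, 0.16, -0.6, 0, 0, -0.04, 0.1],
  [0.0817, 0.239, -0.695, 0, 0, -0.0485, 0.1],
  [0.0817, 0.239, -0.695, 0, 0, -0.0485, 0.1],
])

```text
time_s: 6.85
position: [0.4995, -0.0041, 0.2547]
tcp_rot: [[0.984, -0.176, 0.013], [-0.175, -0.984, -0.005], [0.013, 0.003, -1.0]]
force: [0.5, -0.4, -0.6]
opening: 0.296
grasp_force: 30.0
```

Call:
move_arm([
  [0.017, 0.98, -0.067, 0, 0, -0.128, 0.1],
  [0.017, 0.98, -0.067, 0, 0, -0.128, 0.1],
  [0.017, 0.98, -0.067, 0, 0, -0.128, 0.1],
  [0.017, 0.98, -0.067, 0, 0, -0.128, 0.1],
  [0.017, 0.98, -0.067, 0, 0, -0.128, 0.1],
  [0.017, 0.98, -0.067, 0, 0, -0.128, 0.1],
  [0.017, 0.98, -0.067, 0, 0, -0.128, 0.1],
  [0.017, 0.98, -0.067, 0, 0, -0.128, 0.1],
  [0.017, 0.98, -0.067, 0, 0, -0.128, 0.1],
  [0.017, 0.98, -0.067, 0, 0, -0.128, 0.1],
])

```text
time_s: 7.68
position: [0.4489, -0.2905, 0.2679]
tcp_rot: [[0.975, 0.223, -0.001], [0.223, -0.975, 0.002], [-0.001, -0.003, -1.0]]
force: [-0.3, 0.7, -0.9]
opening: 0.293
grasp_force: 30.0
```

```bash
python3 - <<'E'
from h import *
c=cap('wrist','w3.png'); 
for t in('slot_mid','slot_small','slot_large'):
    for r in nets.find_in('wrist',t)[:2]: print(t,np.round(r['location']),round(r['conf'],2),atz(c,r['location'],.039)[:2])
s=bot.read_state(); print(s['position'],s['tcp_rot'],s['opening'],s['force'])
E
```

```text
slot_mid [293. 105.] 0.78 [ 0.5385859  -0.31308778]
slot_small [279. 156.] 0.75 [ 0.47340165 -0.31196384]
slot_large [300.  38.] 0.57 [ 0.61403569 -0.30193189]
[ 0.44955519 -0.28849374  0.26851135] [[ 9.73822820e-01  2.27306040e-01 -1.03902899e-03]
 [ 2.27307505e-01 -9.73821680e-01  1.62304192e-03]
 [-6.42901726e-04 -1.81673434e-03 -9.99998143e-01]] 0.2963486525030127 [ 0.26732373  0.15581626 -0.9326778 ]
```

View pics/w3.png

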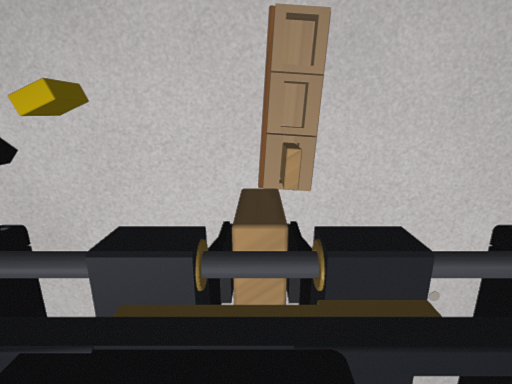

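The rack fills (262–330, 5–190). The middle pocket, with its opening at about (294,104), has the mid-width slot. The far pocket is wider, and the near one holds the small block. I'll zoom in to measure it.

```bash
python3 - <<'E'
from h import *
im=cv2.imread('pics/w3.png')[60:150,240:350]
cv2.imwrite('pics/w3c.png',cv2.convertScaleAbs(cv2.resize(im,None,fx=6,fy=6,interpolation=cv2.INTER_CUBIC),alpha=1.5))
E
```

```text
(no output)
```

View pics/w3c.png

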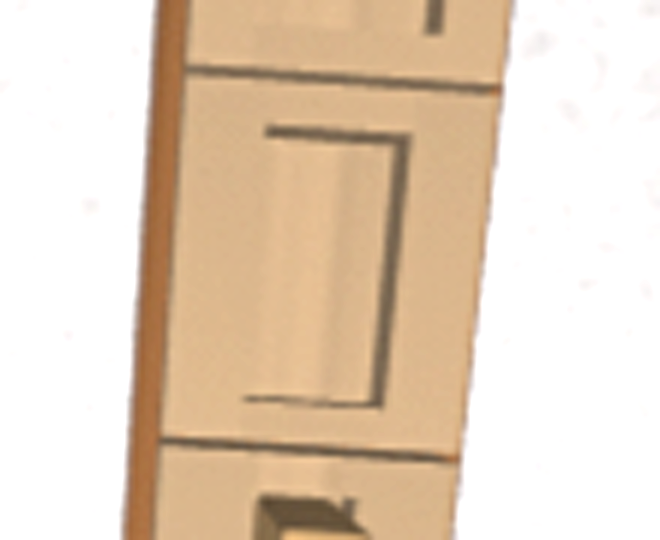

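The crop shows the middle pocket's corners at (186,69), (501,89), (459,459) and (160,439). Its opening corners are (266,128), (412,135), (383,408) and (244,398).

```bash
python3 - <<'E'
from h import *
np.set_printoptions(precision=4,suppress=True)
c=cap('wrist')
for q in([(186,69),(501,89),(459,459),(160,439)],[(266,128),(412,135),(383,408),(244,398)]):
    P=np.array([atz(c,[240+(u+.5)/6-.5,60+(v+.5)/6-.5],.039)[:2] for u,v in q])
    d=P[0]+P[1]-P[2]-P[3]; e=P[1]+P[2]-P[0]-P[3]
    print(P.mean(0),np.linalg.norm(d)/2,np.linalg.norm(e)/2,np.degrees(np.arctan2(d[1],d[0])), np.degrees(np.arctan2(e[1],e[0]))+90)
s=bot.read_state();print(s['position'],s['time_s'])
E
```

```text
[ 0.5409 -0.3123] 0.07409234493709982 0.06439257213072927 9.474868272909237 9.604167615837937
[ 0.5408 -0.3123] 0.0544086011807379 0.029885819137765654 9.355875286064304 9.88221884315611
[ 0.4497 -0.2887  0.2687] 7.9333
```

```bash
python3 - <<'E'
from h import *
rows([([.5408,-.3123,.15],9.5),([.5408,-.3123,.09],9.5)])
E
```

```text
[0.2779, 0.1462, 0.3954, -0.0004, 0.0001, 0.0203]
[0.2779, 0.1465, 0.5954, -0.0004, 0.0001, 0.0203]
```

Call:
move_arm([
  [0.278, 0.1463, 0.3, 0, 0, 0.0203, 0.1],
  [0.278, 0.1463, 0.395, 0, 0, 0.0203, 0.1],
  [0.278, 0.1463, 0.395, 0, 0, 0.0203, 0.1],
  [0.278, 0.1463, 0.395, 0, 0, 0.0203, 0.1],
  [0.278, 0.1463, 0.45, -0.0004, 0, 0.0203, 0.1],
  [0.278, 0.1463, 0.52, -0.0004, 0, 0.0203, 0.1],
  [0.278, 0.1463, 0.595, -0.0004, 0, 0.0203, 0.1],
  [0.278, 0.1463, 0.595, -0.0004, 0, 0.0203, 0.1],
  [0.278, 0.1463, 0.595, -0.0004, 0, 0.0203, 0.1],
])

```text
time_s: 8.68
position: [0.5403, -0.3127, 0.0895]
tcp_rot: [[0.986, 0.164, -0.002], [0.164, -0.986, 0.001], [-0.002, -0.002, -1.0]]
force: [-0.3, -0.5, -0.0]
opening: 0.299
grasp_force: 30.0
```

```bash
python3 - <<'E'
from h import *
np.set_printoptions(precision=4,suppress=True)
s=bot.read_state();print(s['position'],s['force'])
rows([([.5408,-.3123,.078],9.5),([.5408,-.3123,.055],9.5)])
E
```

```text
[ 0.5403 -0.3127  0.0895] [-0.3303 -0.5394 -0.0002]
[0.002, -0.0011, 0.0382, -0.0005, 0.0007, -0.0002]
[0.0021, -0.001, 0.1148, -0.0005, 0.0007, -0.0002]
```

Call:
move_arm([
  [0.0015, -0.001, 0.02, 0, 0, 0, 0.1],
  [0.0015, -0.001, 0.03, 0, 0, 0, 0.1],
  [0.0015, -0.001, 0.04, 0, 0, 0, 0.1],
  [0.0015, -0.001, 0.05, 0, 0, 0, 0.1],
  [0.0015, -0.001, 0.05, 0, 0, 0, 0.1],
])

```text
time_s: 9.1
position: [0.5411, -0.3141, 0.0756]
tcp_rot: [[0.987, 0.163, 0.0], [0.163, -0.987, -0.001], [0.0, 0.001, -1.0]]
force: [-0.5, 0.1, -1.2]
opening: 0.296
grasp_force: 30.0
```

Call:
move_arm([
  [0, 0, 0.015, 0, 0, 0, 0.1],
  [0, 0, 0.03, 0, 0, 0, 0.1],
  [0, 0, 0.045, 0, 0, 0, 0.1],
  [0, 0, 0.058, 0, 0, 0, 0.1],
  [0, 0, 0.066, 0, 0, 0, 0.1],
  [0, 0, 0.066, 0, 0, 0, 0.1],
])

```text
time_s: 9.6
position: [0.5411, -0.3141, 0.0557]
tcp_rot: [[0.987, 0.163, -0.0], [0.163, -0.987, -0.001], [-0.0, 0.001, -1.0]]
force: [0.2, -0.3, 0.8]
opening: 0.294
grasp_force: 30.0
```

Call:
move_arm([
  [0, 0, 0.003, 0, 0, 0, 0.1],
  [0, 0, 0.003, 0, 0, 0, 0.1],
])

```text
time_s: 9.77
position: [0.5411, -0.3141, 0.0556]
tcp_rot: [[0.987, 0.163, -0.0], [0.163, -0.987, -0.001], [-0.0, 0.001, -1.0]]
force: [-0.8, 0.5, 5.9]
opening: 0.294
grasp_force: 30.0
```

Call:
move_arm([
  [0, 0, 0, 0, 0, 0, 0.6],
  [0, 0, 0, 0, 0, 0, 0.6],
  [0, 0, 0, 0, 0, 0, 0.6],
  [0, 0, 0, 0, 0, 0, 0.6],
])

```text
time_s: 10.1
position: [0.5412, -0.3141, 0.0545]
tcp_rot: [[0.987, 0.163, 0.0], [0.163, -0.987, -0.001], [-0.0, 0.001, -1.0]]
force: [0.3, 0.2, 0.5]
opening: 0.509
grasp_force: 0.0
```

Call:
move_arm([
  [0, 0, -0.13, 0, 0, 0, 0.6],
  [-0.02, 0, -0.26, 0, 0, 0, 0.6],
  [-0.1, 0, -0.4, 0, 0, 0, 0.6],
  [-0.25, 0, -0.53, 0, 0, 0, 0.6],
  [-0.3, 0, -0.6, 0, 0, 0, 0.6],
  [-0.3, 0, -0.6, 0, 0, 0, 0.6],
])

```text
time_s: 10.6
position: [0.4508, -0.3304, 0.2395]
tcp_rot: [[0.987, 0.162, 0.004], [0.162, -0.987, -0.007], [0.002, 0.007, -1.0]]
force: [0.8, -0.3, -0.1]
opening: 0.598
grasp_force: 0.0
```

```bash
python3 - <<'E'
from h import *
np.set_printoptions(precision=4,suppress=True)
c=cap('wrist','w4.png'); 
s=bot.read_state();print(s['position'],s['force'],s['time_s'])
a=np.radians(9.5);P=[[.5408+lx*np.cos(a)-ly*np.sin(a),-.3123+lx*np.sin(a)+ly*np.cos(a),.084] for lx,ly in((-.025,-.013),(.025,-.013),(.025,.013),(-.025,.013))]
print(proj(c,P))
p=([.50,-.03,.32],0); rows([([.47,-.17,.30],5),p])
E
```

```text
[ 0.4515 -0.3304  0.2388] [-0.3082 -0.3638 -0.314 ] 10.65
[[266.889  119.9525]
 [267.0665  67.3622]
 [240.5426  67.4186]
 [241.5383 120.0376]]
[0.1476, -0.5162, -0.2072, 0.0023, -0.0011, 0.0237]
[0.3216, -0.9602, -0.2765, 0.0022, -0.0012, 0.0514]
```

View pics/w4.png

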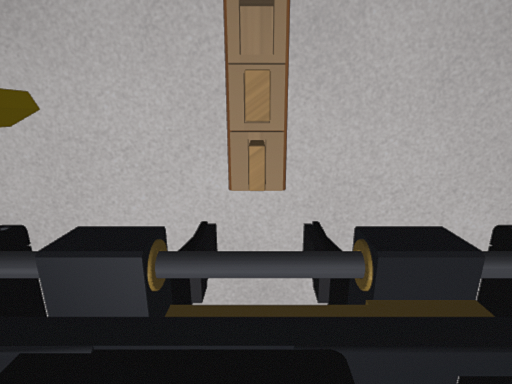

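The block sits down in the middle slot: its top is at cols 244–270, rows 69–122, as a seated 84 mm top projects. Now I'll move to look at the knob and gate.

Call:
move_arm([
  [0.3216, -0.96, -0.35, 0.0022, 0, 0.0514, 0.6],
  [0.3216, -0.96, -0.35, 0.0022, 0, 0.0514, 0.6],
  [0.3216, -0.96, -0.35, 0.0022, 0, 0.0514, 0.6],
  [0.3216, -0.96, -0.35, 0.0022, 0, 0.0514, 0.6],
  [0.3216, -0.96, -0.35, 0.0022, 0, 0.0514, 0.6],
  [0.3216, -0.96, -0.35, 0.0022, 0, 0.0514, 0.6],
  [0.3216, -0.96, -0.35, 0.0022, 0, 0.0514, 0.6],
  [0.3216, -0.96, -0.35, 0.0022, 0, 0.0514, 0.6],
  [0.3216, -0.96, -0.35, 0.0022, 0, 0.0514, 0.6],
  [0.3216, -0.96, -0.35, 0.0022, 0, 0.0514, 0.6],
])

```text
time_s: 11.48
position: [0.5011, -0.0268, 0.3386]
tcp_rot: [[1.0, 0.006, -0.001], [0.006, -1.0, 0.006], [-0.001, -0.006, -1.0]]
force: [0.1, -0.5, -0.0]
opening: 0.597
grasp_force: 0.0
```

```bash
python3 - <<'E'
from h import *
np.set_printoptions(precision=4,suppress=True)
c=cap('wrist'); s=bot.read_state();print(s['position'],s['time_s'])
H=dict(bolt_knob=.199,gate_free_edge=.125,gate_hinge=.125,keeper_lip=.126)
for t,z in H.items():
    for r in nets.find_in('wrist',t)[:2]: print(t,np.round(r['location']),round(r['conf'],2),atz(c,r['location'],z)[:2])
cv2.imwrite('pics/w5.png',cv2.resize(c['image'][:230],None,fx=1.5,fy=1.5,interpolation=cv2.INTER_CUBIC))
np.savez('w5.npz',**c)
E
```

```text
[ 0.5007 -0.0279  0.3382] 11.5333
bolt_knob [226.  49.] 0.6 [0.631  0.0043]
gate_free_edge [172.  64.] 0.86 [0.6286 0.0766]
gate_hinge [130.  56.] 0.88 [0.6365 0.124 ]
keeper_lip [135.  57.] 0.93 [0.6362 0.1183]
```

View pics/w5.png

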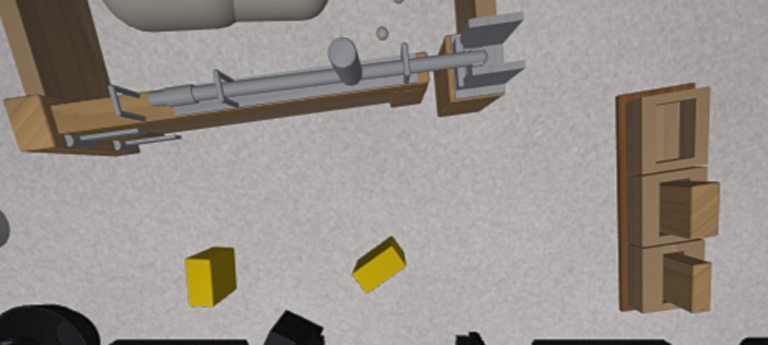

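The knob's top is at about (343,47) in this 1.5x view. The bolt runs from (165,97) to (485,58), into the keeper at right (485,58). The hinge post is at left (30,120). I'll convert these points.

```bash
python3 - <<'E'
from h import *
np.set_printoptions(precision=4,suppress=True)
c=dict(np.load('w5.npz')); f=lambda u,v,z:atz(c,[(u+.5)/1.5-.5,(v+.5)/1.5-.5],z)
k=f(342.5,47,.199); e1=f(107,119,.125); e2=f(420,85,.125)
b1=f(165,97,.145);b2=f(478,58,.145)
for n,a,b in(('edge',e1,e2),('bolt',b1,b2)): d=a-b;print(n,a[:2],b[:2],np.degrees(np.arctan2(d[1],d[0])))
print('knob',k)
t=cap('top');im=t['image'];cv2.imwrite('pics/tx.png',im)
print(proj(t,[k]), [ (r['location'],r['conf']) for r in nets.find_in('top','bolt_knob')])
E
```

```text
edge [0.6115 0.1964] [ 0.6376 -0.0492] 96.05000539416568
bolt [0.6249 0.1389] [ 0.6521 -0.0891] 96.80192060820372
knob [0.6454 0.0022 0.199 ]
[[273.8532 128.1148]] [([261.8, 138.1], 0.47)]
```

```bash
python3 - <<'E'
from h import *
d=np.array([np.cos(np.radians(96.4)),np.sin(np.radians(96.4)),0])
rows([(np.array([.6454,.0022,.26])-.05*d,96.4)]); print(np.round(bot.read_state()['joint_positions'],1))
E
```

```text
[0.5024, 0.061, 0.2615, -0.0018, -0.0012, -0.5355]
[-16.4  13.8  91.2   0.3  75.1  73.5]
```

Call:
move_arm([
  [0.5, 0.061, 0.26, -0.0018, -0.0012, -0.5355, 0.6],
  [0.5, 0.061, 0.26, -0.0018, -0.0012, -0.5355, 0.6],
  [0.5, 0.061, 0.26, -0.0018, -0.0012, -0.5355, 0.6],
  [0.5, 0.061, 0.26, -0.0018, -0.0012, -0.5355, 0.6],
  [0.5, 0.061, 0.26, -0.0018, -0.0012, -0.5355, 0.6],
  [0.5, 0.061, 0.26, -0.0018, -0.0012, -0.5355, 0.6],
  [0.5, 0.061, 0.26, -0.0018, -0.0012, -0.5355, 0.6],
  [0.5, 0.061, 0.26, -0.0018, -0.0012, -0.5355, 0.6],
  [0.5, 0.061, 0.26, -0.0018, -0.0012, -0.5355, 0.6],
  [0.5, 0.061, 0.26, -0.0018, -0.0012, -0.5355, 0.6],
])

```text
time_s: 12.67
position: [0.6505, -0.0472, 0.2607]
tcp_rot: [[0.309, 0.951, -0.001], [0.951, -0.309, 0.001], [0.001, -0.001, -1.0]]
force: [0.4, 0.3, -0.0]
opening: 0.595
grasp_force: 0.0
```

```bash
python3 - <<'E'
from h import *
d=np.array([np.cos(np.radians(96.4)),np.sin(np.radians(96.4)),0])
rows([(np.array([.6454,.0022,.26])-.05*d,96.4)])
E
```

```text
[-0.0004, 0.0019, 0.0022, -0.0004, -0.0003, -0.1355]
```

Call:
move_arm([
  [0, 0.002, 0.002, 0, 0, -0.1355, 0.6],
  [0, 0.002, 0.002, 0, 0, -0.1355, 0.6],
  [0, 0.002, 0.002, 0, 0, -0.1355, 0.6],
  [0, 0.002, 0.002, 0, 0, -0.1355, 0.6],
  [0, 0.002, 0.002, 0, 0, -0.1355, 0.6],
])

```text
time_s: 13.08
position: [0.651, -0.0473, 0.2602]
tcp_rot: [[-0.106, 0.994, -0.001], [0.994, 0.106, 0.001], [0.001, -0.001, -1.0]]
force: [0.4, 0.0, -0.0]
opening: 0.602
grasp_force: 0.0
```

```bash
python3 - <<'E'
from h import *
np.set_printoptions(precision=4,suppress=True)
c=cap('wrist','w6.png');np.savez('w6.npz',**c); s=bot.read_state();print(s['position'],s['tcp_rot'],s['time_s'],s['joint_positions'])
print(proj(c,[[.6454,.0022,.199]]))
for t,z in dict(bolt_knob=.199,gate_hinge=.125).items():
    for r in nets.find_in('wrist',t)[:2]: print(t,np.round(r['location']),round(r['conf'],2),atz(c,r['location'],z)[:2])
E
```

```text
[ 0.651  -0.0472  0.2603] [[-0.1043  0.9945 -0.0006]
 [ 0.9945  0.1043  0.001 ]
 [ 0.0011 -0.0005 -1.    ]] 13.1333 [-13.9594  30.9378  76.0825   0.0513  73.028  -19.9632]
[[258.9488 144.548 ]]
bolt_knob [257. 126.] 0.9 [0.6423 0.0154]
bolt_knob [256. 101.] 0.21 [0.6401 0.0318]
gate_hinge [346. 114.] 0.57 [0.7249 0.0327]
```

View pics/w6.png

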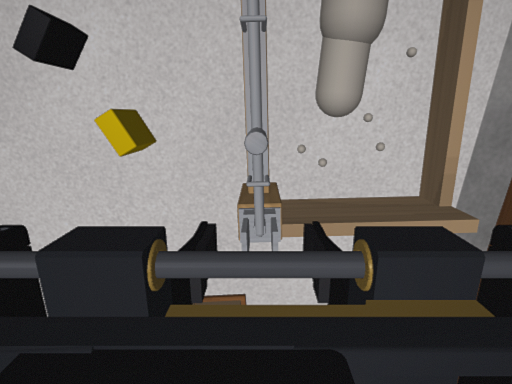

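The knob's top disc is at (256,142), a few mm from the prediction. The bolt runs from (253,20) to (260,228) into the keeper.

```bash
python3 - <<'E'
from h import *
np.set_printoptions(precision=4,suppress=True)
c=dict(np.load('w6.npz'))
k=atz(c,[256,142],.199);a=atz(c,[253.5,20],.145);b=atz(c,[259.5,215],.145);d=a-b
yaw=np.degrees(np.arctan2(d[1],d[0]));print(k,a,b,yaw)
for y in(96,97): print('hinge',k[:2]+.245*np.array([np.cos(np.radians(y)),np.sin(np.radians(y))]))
k[2]=.22;rows([(k,96.5),(k-[0,0,.0455],96.5)])
E
```

```text
[0.6431 0.0038 0.199 ] [0.6307 0.0967 0.145 ] [ 0.6536 -0.0708  0.145 ] 97.78487419371824
hinge [0.6175 0.2474]
hinge [0.6132 0.247 ]
[0.1706, -0.0087, 0.135, -0.0001, -0.0003, -0.0027]
[0.1704, -0.0087, 0.2867, -0.0001, -0.0003, -0.0027]
```

Call:
move_arm([
  [0.17, -0.0087, 0.05, 0, 0, -0.003, 0.6],
  [0.17, -0.0087, 0.135, 0, 0, -0.003, 0.6],
  [0.17, -0.0087, 0.2, 0, 0, -0.003, 0.6],
  [0.17, -0.0087, 0.25, 0, 0, -0.003, 0.6],
  [0.17, -0.0087, 0.286, 0, 0, -0.003, 0.6],
  [0.17, -0.0087, 0.286, 0, 0, -0.003, 0.6],
  [0.17, -0.0087, 0.286, 0, 0, -0.003, 0.6],
])

```text
time_s: 13.82
position: [0.6432, 0.0039, 0.1747]
tcp_rot: [[-0.115, 0.993, -0.001], [0.993, 0.115, 0.001], [0.001, -0.001, -1.0]]
force: [0.4, 0.3, 0.1]
opening: 0.601
grasp_force: 0.0
```

Call:
move_arm([
  [0, 0, 0, 0, 0, 0, 0.25],
  [0, 0, 0, 0, 0, 0, 0.25],
  [0, 0, 0, 0, 0, 0, 0.25],
  [0, 0, 0, 0, 0, 0, 0.25],
])

```text
time_s: 14.15
position: [0.6436, 0.004, 0.1759]
tcp_rot: [[-0.116, 0.993, 0.002], [0.993, 0.116, 0.001], [0.0, 0.002, -1.0]]
force: [0.9, 0.9, -0.0]
opening: 0.386
grasp_force: 0.0
```

Nothing touched so far. Closing fully on the knob.

Call:
move_arm([
  [0, 0, 0, 0, 0, 0, 0],
  [0, 0, 0, 0, 0, 0, 0],
  [0, 0, 0, 0, 0, 0, 0],
  [0, 0, 0, 0, 0, 0, 0],
  [0, 0, 0, 0, 0, 0, 0],
])

```text
time_s: 14.57
position: [0.643, 0.0041, 0.175]
tcp_rot: [[-0.116, 0.993, -0.0], [0.993, 0.116, 0.001], [0.001, -0.0, -1.0]]
force: [-0.2, -0.1, 0.9]
opening: 0.197
grasp_force: 30.0
```

Call:
move_arm([
  [0.003, 0, -0.01, 0, 0, 0, 0],
  [0.006, 0, -0.02, 0, 0, 0, 0],
  [0.009, 0, -0.03, 0, 0, 0, 0],
  [0.013, 0, -0.042, 0, 0, 0, 0],
  [0.013, 0, -0.042, 0, 0, 0, 0],
  [0.013, 0, -0.042, 0, 0, 0, 0],
])

```text
time_s: 15.07
position: [0.6424, 0.0082, 0.1877]
tcp_rot: [[-0.117, 0.993, -0.0], [0.993, 0.117, 0.001], [0.001, -0.0, -1.0]]
force: [0.2, -1.2, -3.2]
opening: 0.195
grasp_force: 30.0
```

Call:
move_arm([
  [0.02, 0, 0, 0, 0, 0, 0],
  [0.04, 0, 0, 0, 0, 0, 0],
  [0.06, 0, 0, 0, 0, 0, 0],
  [0.06, 0, 0, 0, 0, 0, 0],
])

```text
time_s: 15.4
position: [0.6399, 0.0279, 0.1873]
tcp_rot: [[-0.117, 0.993, -0.001], [0.993, 0.117, 0.003], [0.003, -0.001, -1.0]]
force: [-1.1, 1.5, -2.6]
opening: 0.2
grasp_force: 30.0
```

Call:
move_arm([
  [0.02, 0, 0, 0, 0, 0, 0],
  [0.04, 0, 0, 0, 0, 0, 0],
  [0.06, 0, 0, 0, 0, 0, 0],
  [0.08, 0, 0, 0, 0, 0, 0],
  [0.08, 0, 0, 0, 0, 0, 0],
  [0.08, 0, 0, 0, 0, 0, 0],
])

```text
time_s: 15.9
position: [0.6371, 0.0511, 0.1873]
tcp_rot: [[-0.117, 0.993, -0.001], [0.993, 0.117, 0.002], [0.003, -0.001, -1.0]]
force: [-1.7, 1.1, -4.4]
opening: 0.2
grasp_force: 30.0
```

```bash
python3 - <<'E'
from h import *
np.set_printoptions(precision=4,suppress=True)
s=bot.read_state();p=np.array(s['position']);print(p,s['force'],s['moment'],s['time_s'])
h=np.array([.6145,.247]); print(np.linalg.norm(p[:2]-h))
p0=p;R0=np.array(s['tcp_rot']);y0=np.degrees(np.arctan2(R0[1,0],R0[0,0]))
for a in np.linspace(.0425,.34,8):
    M=np.array([[np.cos(a),np.sin(a)],[-np.sin(a),np.cos(a)]]); q=h+M@(p[:2]-h)
    R=Rd(y0-np.degrees(a)); print(np.round(a,3),np.round(q,4),np.round(np.r_[R0.T@(np.r_[q,p[2]]-p)/.3,Ro.from_matrix(Rd(y0).T@R).as_rotvec()/np.pi],4).tolist())
E
```

```text
[0.6371 0.0511 0.1873] [-1.6833  1.1264 -4.3886] [-0.0212  0.1466  0.0992] 15.9
0.1971681784324742
0.042 [0.6288 0.0503] [0.0007, -0.0279, 0.0, 0.0, 0.0, 0.0135]
0.085 [0.6204 0.0499] [0.0025, -0.0558, 0.0001, 0.0, 0.0, 0.0271]
0.128 [0.612  0.0498] [0.0055, -0.0836, 0.0001, 0.0, 0.0, 0.0406]
0.17 [0.6037 0.0501] [0.0097, -0.1112, 0.0001, 0.0, 0.0, 0.0541]
0.213 [0.5953 0.0508] [0.0151, -0.1386, 0.0002, 0.0, 0.0, 0.0676]
0.255 [0.587  0.0518] [0.0216, -0.1657, 0.0002, 0.0, 0.0, 0.0812]
0.298 [0.5787 0.0531] [0.0293, -0.1926, 0.0003, 0.0, 0.0, 0.0947]
0.34 [0.5705 0.0548] [0.0381, -0.2191, 0.0003, 0.0, 0.0, 0.1082]
```

Call:
move_arm([
  [0.0003, -0.014, 0, 0, 0, 0.0068, 0],
  [0.0007, -0.028, 0, 0, 0, 0.0135, 0],
  [0.0015, -0.042, 0, 0, 0, 0.02, 0],
  [0.0025, -0.056, 0, 0, 0, 0.027, 0],
  [0.0025, -0.056, 0, 0, 0, 0.027, 0],
])

```text
time_s: 16.32
position: [0.62, 0.0484, 0.1877]
tcp_rot: [[-0.03, 1.0, -0.001], [1.0, 0.03, 0.001], [0.001, -0.001, -1.0]]
force: [0.2, 1.2, -4.0]
opening: 0.196
grasp_force: 30.0
```

Call:
move_arm([
  [0.0007, -0.028, 0, 0, 0, 0.0135, 0],
  [0.0025, -0.056, 0, 0, 0, 0.027, 0],
  [0.0055, -0.0836, 0, 0, 0, 0.0406, 0],
  [0.0097, -0.111, 0, 0, 0, 0.054, 0],
  [0.015, -0.1386, 0, 0, 0, 0.0676, 0],
  [0.0216, -0.1657, 0, 0, 0, 0.0812, 0],
  [0.0216, -0.1657, 0, 0, 0, 0.0812, 0],
  [0.0216, -0.1657, 0, 0, 0, 0.0812, 0],
])

```text
time_s: 16.98
position: [0.5719, 0.0527, 0.1882]
tcp_rot: [[0.221, 0.975, 0.002], [0.975, -0.221, -0.0], [0.0, 0.002, -1.0]]
force: [2.3, -1.9, -3.4]
opening: 0.199
grasp_force: 30.0
```

```bash
python3 - <<'E'
from h import *
np.set_printoptions(precision=4,suppress=True)
s=bot.read_state();p=np.array(s['position']);print(p,s['force'],s['moment'],s['opening'],s['time_s'])
h=np.array([.6145,.247]);d=p[:2]-h;R=np.array(s['tcp_rot']);print(np.linalg.norm(d),np.degrees(np.arctan2(d[1],d[0])),np.degrees(np.arctan2(R[1,0],R[0,0])))
a=cap('side')['image'];w=cap('wrist')['image'];t=cap('top')['image']
side=cv2.resize(a[130:300,110:330],None,fx=1.8,fy=1.8,interpolation=cv2.INTER_CUBIC)
top=cv2.resize(t[60:230,150:370],None,fx=1.8,fy=1.8,interpolation=cv2.INTER_CUBIC)
ws=cv2.resize(w,(390,292)); o=np.zeros((600,792,3),np.uint8); o[:306,:396]=side;o[:306,396:]=top;o[308:600,:390]=ws; cv2.imwrite('pics/fin.png',o)
E
```

```text
[0.5719 0.0527 0.1882] [ 2.2806 -1.8517 -3.4303] [-0.4976 -0.2081  0.1025] 0.1990166793712378 16.9833
0.19893349717014067 -102.35555790592385 77.25405202458613
```

View pics/fin.png

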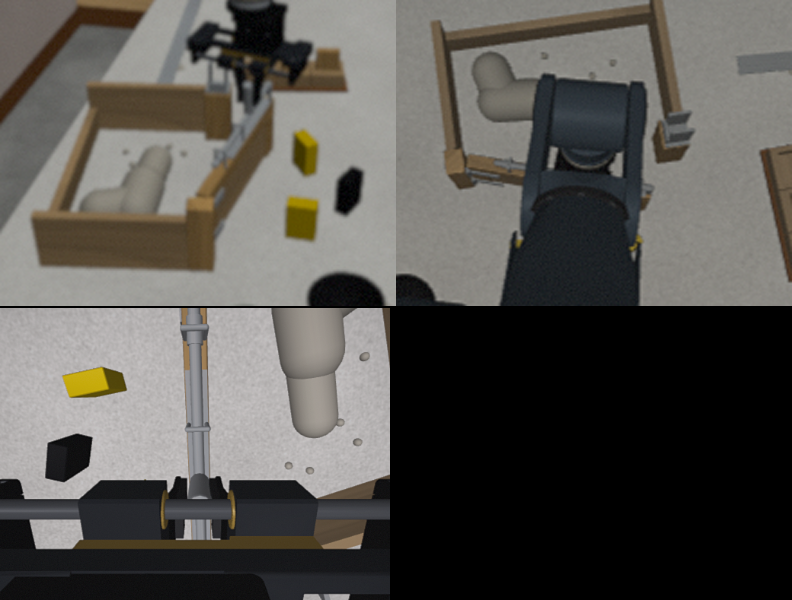

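The picture shows the gate swung open about 0.33 rad (knob chord 65 mm on a 197 mm radius, so about 10 cm at the free edge). The knob is held between the fingers and the yellow and black blocks are untouched. I'll settle, then hand in.

Call:
move_arm([
  [0, 0, 0, 0, 0, 0, 0],
  [0, 0, 0, 0, 0, 0, 0],
  [0, 0, 0, 0, 0, 0, 0],
  [0, 0, 0, 0, 0, 0, 0],
  [0, 0, 0, 0, 0, 0, 0],
  [0, 0, 0, 0, 0, 0, 0],
])

```text
time_s: 17.63
position: [0.5712, 0.0535, 0.1876]
tcp_rot: [[0.221, 0.975, 0.0], [0.975, -0.221, 0.001], [0.001, -0.0, -1.0]]
force: [1.4, -0.7, -2.6]
opening: 0.196
grasp_force: 30.0
```

```bash
python3 -c "
from h import *
s=bot.read_state();print(s['position'],s['opening'],s['grasp_force'],s['force']);print(workorder.hand_in())"
```

```text
[0.57122763 0.05348988 0.18761831] 0.19570891128390358 30.002802056260407 [ 1.35987592 -0.72243955 -2.64855606]
the job is handed in; nothing more can be done
None
```

The block is back in its slot, fully down and released. The bolt is drawn and the gate is held about 10 cm open by the knob. The job was handed in at about 17.6 s, and no verdict came back.

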